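# Index and lock the swivel head of a setter's ball vise

## Task

The swivel head of the setting vise is turning loose: take the red-knobbed index pin out of the punch stand, stand it in the hole in the vise's collar, and, leaning lightly on it, work the head round until the pin finds the next hole of the index ring hidden underneath, then press it fully home so that its shoulder sits down on the collar, and let go of it. Go by feel and do not force the pin: never lean on it with more than 30 N. Leave the other tools where they are.

Things in the scene. Friction and masses are not known exactly. Their poses are not given: they have to be found in the camera images.
- vise: setter's ball vise, too heavy to shift: dark steel half ball, 120 mm across, its flat top 66 mm above the bench, in a black rubber cushion ring (144 mm across, 26 mm tall); on it the swivel head (aluminium collar, steel jaws). Origin: on the bench under the vertical swivel axis. This reading does not turn with the head
- swivel_axis (a point): on the swivel axis, level with the top face of the collar. Collar: flat disc of the head, 116 mm across, 14 mm thick, top face 81 mm and underside 67 mm above the bench. The head turns about this vertical axis, either way, with a steady drag of 0.12 N m (2.6 N at the collar's hole)
- jaw_top (a point): top centre of the jaws, on the swivel axis, 110 mm above the bench; turns with the head, x points to the collar's hole. On the collar: a turret 64 mm across, 3 mm thick, then the steel jaw pair, 52 mm along x, 58 mm along y, 26 mm tall (a screw head sticks out 6 mm at -y). A brass ring is clamped between them, standing 17 mm above the jaws
- collar_hole (a point): centre of the mouth of the one through hole in the collar's flat top face, 11.2 mm across, 14 mm deep, 46 mm from the swivel axis; goes round with the head. x points outward from the axis, z up
- nub (a point): rest place of a small sprung steel ball in the outer wall of the collar's hole, 7 mm below the mouth, standing 1.7 mm into the hole. It pushes the pin towards the swivel axis with 2 to 3 N, so the pin does not fall by its own weight: it takes a push of about 2 to 5 N to slide it down. The squeeze of the ball adds some 6 N to the contact forces on the pin
- ring_face (a point): 15 mm straight below the mouth of the collar's hole, on the flat face of the index ring; goes round with the head. The ring does not turn: 8 holes, 12.4 mm across, 14 mm deep, 45 degrees apart on the 46 mm radius. They lie out of sight under the collar, at an unknown angle; at the start the nearest is 8 mm or more along the circle from here, either way
- pin: index pin, 66 mm long, about 75 g: steel shank 10 mm thick, 26 mm long, with a tapered tip (6.5 mm at the end, 3 mm long), then a red round knob 20 mm thick, 40 mm tall, whose flat underside is the shoulder. Stands in a hole of the punch stand, the whole knob above the stand's top. Origin: centre of the tip; z points up the pin
- pin_tip (a point): centre of the shank's tip, the same point as the pin's origin. Fully home it lies 26 mm below the collar's top face, the shoulder resting on the collar; resting on the index ring it lies 15 mm below
- stand: brown wooden punch stand, 170 x 56 x 42 mm, too heavy to shift, with three holes 12 mm across in a row along its x axis, at -55, 0 and +55 mm from its middle: the pin and two dapping punches stand in them, in any order. Origin: centre of its underside, on the bench
- file: flat hand file with a blue plastic handle, 250 mm long, lying on the bench; a bystander. Origin: its middle, on the bench
- calipers: digital calipers, steel beam with a black slide, 235 mm long, lying on the bench; a bystander. Origin: its middle, on the bench
- bench_block: square steel bench block, 64 x 64 x 19 mm; a bystander. Origin: centre of its underside
- mandrel: tapered steel ring mandrel, 290 mm long, lying; a bystander. Origin: its middle, on the bench
- brush: flat bench brush with a wooden handle, 210 mm long, lying; a bystander. Origin: its middle, on the bench
- punch_a: steel dapping punch, 10 mm rod with a 19 mm ball on top, 100 mm tall, standing in the punch stand; a bystander. Origin: its foot
- punch_b: steel dapping punch, 10 mm rod with a 15 mm ball on top, 97 mm tall, standing in the punch stand; a bystander. Origin: its foot

How it is judged:
By the outcome, as a careful person would: the job done as asked, in the order asked, and still so for the second after the job is handed in, with the robot touching nothing.
It also fails if it takes over 54 s, if anything falls off the work surface, if the arm or the gripper's body presses on something with over 40 N, if the wrist force passes 120 N, or if a joint passes its speed limit or range.

## Robot

A 6-joint arm with a two-finger parallel gripper is mounted at the origin on the work surface. World frame = base frame: x ahead of the robot, y to its left, z up, the work surface at z = 0. Lengths are in m, angles in degrees, forces in N, time in s.
With the tool pointing down it reaches from about 0.375 to 0.925 m from the base axis. Payload 5.7 kg.
Tool frame: the origin (TCP) lies at the very end of the fingers, on their centre line; the grasp point (between the pads) lies 19 mm behind it; y points along the fingers, z is the direction in which the jaws open and shut, and the axes are right-handed (so a half turn about y gives the same grasp; the last joint's range is limited). The gripper opens to 85 mm and grips with 20 to 120 N. Pads are 22 mm wide; open, the fingers measure 114 mm over their backs; the gripper's body (76 mm by 85 mm) begins 54 mm behind the grasp point. The pads swing forward as they close: fully open they stand 13 mm farther back than shut.
Start: joints at [-80.277, 20.558, 86.54, -0, 72.909, -6.595], TCP at [0.169, -0.576, 0.231] pointing down, gripper open.
Joint ranges: [-170.27, 170.27], [-57.76, 135], [12.27, 136.19], [-55.21, 235.2], [11.17, 155.16], [-170.74, 170.74]. Speed limits (degrees/s): [136.94, 136.94, 180, 180, 180, 180].

## Interface

Orientations are given as a 3x3 rotation matrix whose columns are the frame's x, y, z axes.
In Python, from workcell import env gives the robot as it stands. Calls block until the motion is done:
- env.move_pose(position, orientation): joint-space move of the TCP to a pose.
- env.servo_line(position, attitude=None, max_speed=0.15): straight line of the TCP; attitude=None keeps the orientation; max_speed is the mean speed in m/s.
- env.movej(angles): joint-space move.
- env.let_go() and env.grab(effort=None): open the fingers fully, or close them until they stop; effort is the grip in N (None keeps the last).
- env.pause(seconds).
- env.inverse_kinematics(position, orientation): joint angles nearest the present ones, or None.
- env.read_state(): the state.
- env.get_image(name): name is "side" or "top" or "wrist"; returns (picture, depth): 480x640x3 uint8, blue, green, red; 480x640 float32, m along the optical axis (not along the pixel's ray), 0 where there is no reading.
- env.calibration(name): a dict with "K" (3x3 intrinsics, pixels), "distortion" ([k1, k2, p1, p2, k3] as OpenCV has them; the pictures are not rectified), "world_to_cam" (4x4, takes a point from world to camera coordinates); the wrist camera has in their place "tool_from_camera" (4x4, takes a point from camera to tool coordinates, whose origin is the TCP and whose axes are the tool frame's). Camera axes: x right, y up, looking along -z (the intrinsics and any distortion apply to the point x, -y, -z); pixel columns grow to the right and rows downward; lengths in m; the calibration is good to about 2 mm. A picture is of the moment at which its call begins: read the wrist's pose just before it. calibration takes no time and is no camera call.
A pose or a line that the arm cannot do raises env.Unreachable and nothing moves.
- env.hand_in(): hands the job in, once; it reports no verdict.
The state is a dict: "time_s": time; "joints": joint angles; "joint_vel": joint speeds; "joint_efforts": joint torques, N m; "eef_pos": TCP position; "orientation": TCP orientation; "force": force on the tool from outside, world axes, zero at the start; "torque": the same for the moment, N m; "finger_gap": finger opening in m.
Only numpy, scipy, OpenCV 4.12 (cv2) and the standard library are available. Lean on these libraries where they do the work, as an engineer would, in place of code of your own. Each camera call takes 0.05 s, during which the arm holds its last target. There are 200 camera calls.

## Working session

There is one attempt and no reset: what is moved stays moved. The work goes in short steps, each a Python script; the robot and the scene stay as the last script left them, time stands still between calls to the robot, and variables do not carry over. Pictures are saved under pics/ and viewed, about 8 in all and at most 12, crops included, and the job is handed in when it is done.

```bash
ls; mkdir -p pics; python3 - <<'E'
from workcell import env
import cv2,numpy as np
for n in("top","side"):
    im,d=env.get_image(n); cv2.imwrite(f"pics/{n}0.png",im); np.save(f"{n}0.npy",d)
    c=env.calibration(n); print(n,c["K"],c["distortion"],np.round(c["world_to_cam"],4))
print(env.calibration("wrist"))
s=env.read_state();print(s)
E
```

```text
pics
top [[438.11561544   0.         318.14564162]
 [  0.         438.11561544 235.12367404]
 [  0.           0.           1.        ]] [-0.05010245  0.          0.          0.          0.        ] [[ 0.0178 -0.9997 -0.0157 -0.0476]
 [ 0.9987  0.017   0.0479 -0.558 ]
 [-0.0476 -0.0166  0.9987 -1.37  ]
 [ 0.      0.      0.      1.    ]]
side [[520.58804302   0.         314.0080668 ]
 [  0.         520.58804302 241.87685478]
 [  0.           0.           1.        ]] [-0.04081178  0.          0.          0.          0.        ] [[-0.8778 -0.4789  0.0074  0.4664]
 [ 0.3285 -0.5907  0.737  -0.2792]
 [-0.3486  0.6494  0.6758 -1.0325]
 [ 0.      0.      0.      1.    ]]
{'K': array([[414.0577009 ,   0.        , 311.13660357],
       [  0.        , 414.0577009 , 235.45618365],
       [  0.        ,   0.        ,   1.        ]]), 'distortion': array([-0.06036085,  0.        ,  0.        ,  0.        ,  0.        ]), 'tool_from_camera': array([[-1.08240169e-04, -9.46811113e-01, -3.21789845e-01,
        -8.22951486e-02],
       [-8.37573457e-04,  3.21789820e-01, -9.46810757e-01,
        -1.42
[... 276 characters left out ...]
6843e-05,
        7.29101287e+01, -6.59344648e+00]), 'joint_vel': array([ 0.00877154, -0.1238649 , -0.17271668,  0.00135889,  0.01673464,
       -0.06986551]), 'joint_efforts': array([ 2.45311116e-05, -5.28650343e+01, -2.79349655e+01, -5.45083526e-05,
        5.02991243e-03, -4.16407602e-06]), 'eef_pos': array([ 0.16845689, -0.57523151,  0.23051958]), 'orientation': array([[-9.59729699e-01, -2.89325177e-04,  2.80924939e-01],
       [-2.80925020e-01,  1.68540974e-03, -9.59728239e-01],
       [-1.95800087e-04, -9.99998538e-01, -1.69881646e-03]]), 'force': array([-0.22866995,  0.26767172,  0.83428847]), 'torque': array([-0.02930358,  0.03606944, -0.05929415]), 'finger_gap': 0.08545539965012161}
```

View pics/top0.png

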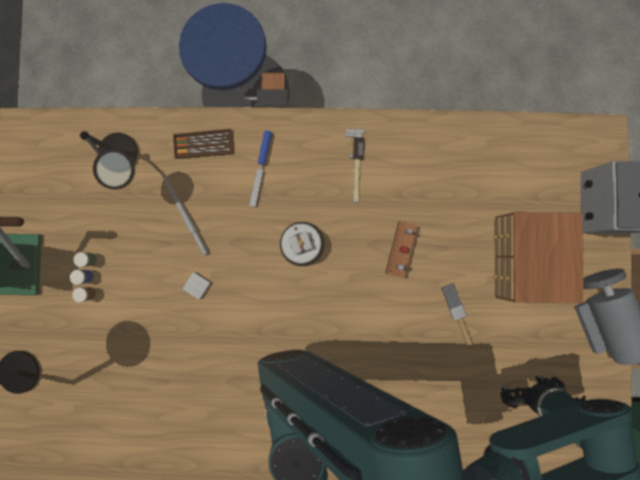

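View pics/side0.png

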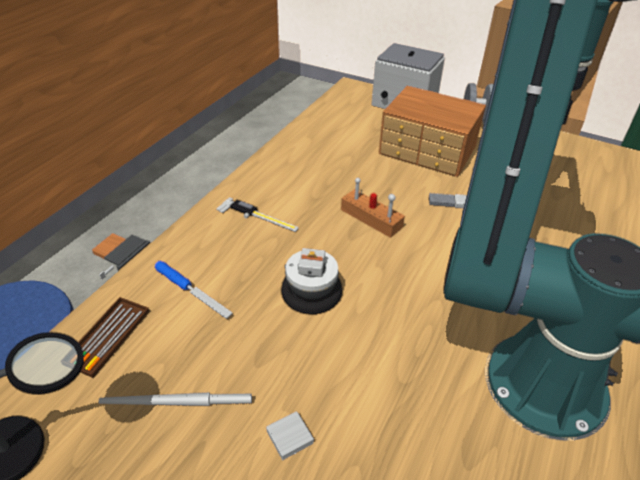

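```bash
cat > h.py <<'E'
from workcell import env
import cv2,numpy as np
def cam(n,st=None):
    c=env.calibration(n)
    if n=="wrist":
        T=np.eye(4);T[:3,:3]=st["orientation"];T[:3,3]=st["eef_pos"]
        M=T@c["tool_from_camera"]
    else: M=np.linalg.inv(c["world_to_cam"])
    return c["K"],c["distortion"],M
def px2w(px,z,C):
    K,D,M=C
    u=cv2.undistortPoints(np.array(px,float).reshape(-1,1,2),K,D).reshape(-1,2)
    d=np.c_[u[:,0],-u[:,1],-np.ones(len(u))]@M[:3,:3].T
    o=M[:3,3]; return o+d*((z-o[2])/d[:,2])[:,None]
def w2px(P,C):
    K,D,M=C
    p=(np.atleast_2d(P)-M[:3,3])@M[:3,:3]
    return cv2.projectPoints(p*[1,-1,-1],np.zeros(3),np.zeros(3),K,D)[0].reshape(-1,2)
def down(zdir):
    """tool pointing down with jaw opening axis at angle zdir (deg) in world"""
    a=np.radians(zdir);z=np.array([np.cos(a),np.sin(a),0]);y=np.array([0,0,-1.])
    return np.c_[np.cross(y,z),y,z]
def blobs(m,amin):
    cs=cv2.findContours(m.astype(np.uint8),cv2.RETR_EXTERNAL,cv2.CHAIN_APPROX_NONE)[0]
    return sorted([c for c in cs if cv2.contourArea(c)>amin],key=cv2.contourArea)[::-1]
def red(im):
    h=cv2.cvtColor(im,cv2.COLOR_BGR2HSV)
    return ((h[...,0]<6)|(h[...,0]>174))&(h[...,1]>170)&(h[...,2]>60)
E
python3 - <<'E'
from h import *
for n in("top","side"):
    im=cv2.imread(f"pics/{n}0.png");C=cam(n)
    for c in blobs(red(im),6)[:4]:
        m=c.reshape(-1,2).mean(0);print(n,"red",m,cv2.contourArea(c),px2w(m,.082 if n=="top" else .062,C))
C=cam("top")
print("vise",px2w([[302,243]],.081,C))
print("stand corners",px2w([[400,222],[420,227],[409,278],[386,273]],.042,C))
C=cam("side");print("vise",px2w([[312,270]],.081,C), "hole",px2w([[291,265]],.081,C))
s=env.read_state()
for z in (0,45,90,135,180,-45,-90,-135):
    q=[env.inverse_kinematics(p,down(z)) for p in ([.5,.03,.3],[.5,-.2,.2])]
    print(z,[None if x is None else np.round(x) for x in q])
E
```

```text
side red [372.63636364 200.6969697 ] 60.5 [[ 0.51587214 -0.29067019  0.062     ]]
vise [[0.53099769 0.00899136 0.081     ]]
stand corners [[ 0.60226156 -0.2907064   0.042     ]
 [ 0.58783215 -0.35270546  0.042     ]
 [ 0.43015845 -0.32003073  0.042     ]
 [ 0.44430575 -0.24911742  0.042     ]]
vise [[0.52376047 0.02428121 0.081     ]] hole [[0.57198888 0.03331287 0.081     ]]
0 [array([-4.,  9., 93., -0., 78., -4.]), array([-29.,  17.,  96.,  -0.,  66., -29.])]
45 [array([ -4.,   9.,  93.,  -0.,  78., -49.]), array([-29.,  17.,  96.,  -0.,  66., -74.])]
90 [array([ -4.,   9.,  93.,  -0.,  78., -94.]), array([ -29.,   17.,   96.,   -0.,   66., -119.])]
135 [array([  -4.,    9.,   93.,   -0.,   78., -139.]), array([ -29.,   17.,   96.,   -0.,   66., -164.])]
180 [None, array([-29.,  17.,  96.,  -0.,  66., 151.])]
-45 [array([-4.,  9., 93., -0., 78., 41.]), array([-29.,  17.,  96.,  -0.,  66.,  16.])]
-90 [array([-4.,  9., 93., -0., 78., 86.]), array([-29.,  17.,  96.,  -0.,  66.,  61.])]
-135 [array([ -4.,   9.,  93.,   0.,  78., 131.]), array([-29.,  17.,  96.,  -0.,  66., 106.])]
```

```bash
python3 - <<'E'
from h import *
import json
for n,p,a in(("v",[.55,.015,.25],-90),("s",[.516,-.30,.22],-103)):
    env.move_pose(p,down(a)); s=env.read_state()
    im,d=env.get_image("wrist");cv2.imwrite(f"pics/w{n}.png",im);np.save(f"w{n}.npy",d)
    json.dump({k:np.array(s[k]).tolist() for k in("eef_pos","orientation")},open(f"w{n}.json","w"))
    print(s["time_s"],s["eef_pos"],s["force"])
a=cv2.imread("pics/wv.png")[:,:];b=cv2.imread("pics/ws.png")
E
```

```text
2.5917 [0.55009971 0.01425818 0.24994935] [-0.20947793 -0.93006504  0.33509751]
3.85 [ 0.51625285 -0.29900659  0.22008212] [-0.37825659 -0.41039125 -0.11948107]
```

View pics/wv.png

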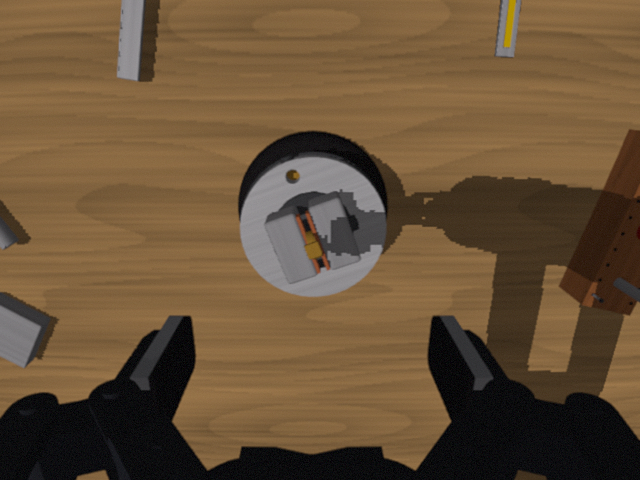

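View pics/ws.png

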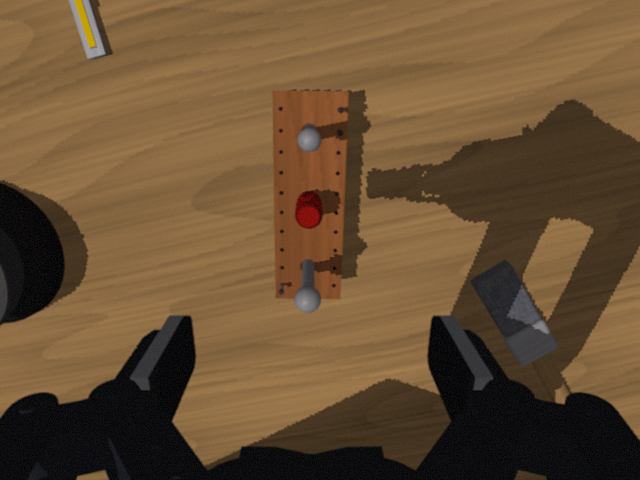

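```bash
python3 - <<'E'
from h import *
import json
def load(n):
    s=json.load(open(f"w{n}.json"));s={k:np.array(v) for k,v in s.items()}
    C=cam("wrist",s);d=np.load(f"w{n}.npy");K,D,M=C
    v,u=np.mgrid[:480,:640];pp=cv2.undistortPoints(np.stack([u,v],-1).reshape(-1,1,2).astype(float),K,D).reshape(480,640,2)
    W=np.stack([pp[...,0]*d,-pp[...,1]*d,-d],-1)@M[:3,:3].T+M[:3,3]
    return cv2.imread(f"pics/w{n}.png"),C,W,d
im,C,W,d=load("v")
m=(abs(W[...,2]-.081)<.004)&(d>0)&(np.hypot(W[...,0]-.53,W[...,1]-.015)<.08)
print("collar z",np.median(W[m][:,2]),m.sum())
p=W[m][:,:2].astype(np.float32);(c,r)=cv2.minEnclosingCircle(p);print("depth circle",c,r)
g=im.max(2);mm=blobs((g>95)&m,200)[0]
pt=px2w(mm.reshape(-1,2),.081,C)[:,:2]
ok=np.hypot(*(pt-c).T)>.052
A=np.c_[2*pt[ok],np.ones(ok.sum())];x=np.linalg.lstsq(A,(pt[ok]**2).sum(1),rcond=None)[0]
print("fit",x[:2],np.sqrt(x[2]+x[:2]@x[:2]),ok.sum())
roi=im[160:192,277:309];print(cv2.cvtColor(roi,cv2.COLOR_BGR2GRAY)[8:26,6:28])
ring=W[160:192,277:309,2]
h=px2w([[293,176]],.081,C);print("hole",h,np.hypot(*(h[0,:2]-x[:2])))
im,C,W,d=load("s")
b=blobs(red(im),50)[0];x0,y0,w,hh=cv2.boundingRect(b);print("red",x0,y0,w,hh)
mr=np.zeros(d.shape,np.uint8);cv2.drawContours(mr,[b],-1,1,-1);P=W[mr>0]
zt=np.percentile(P[:,2],80);top=P[P[:,2]>zt-.004];print("ztop",zt,len(top),cv2.minEnclosingCircle(top[:,:2].astype(np.float32)),top.mean(0))
ms=(abs(W[...,2]-.042)<.006)&(np.hypot(W[...,0]-.516,W[...,1]+.30)<.1)
Q=W[ms];print("stand z",np.median(Q[:,2]),cv2.minAreaRect(Q[:,:2].astype(np.float32)))
hi=(W[...,2]>.06)&(W[...,2]<.16)&(np.hypot(W[...,0]-.516,W[...,1]+.30)<.12)&(mr==0)
for c in blobs(hi,20):
    k=np.zeros(d.shape,np.uint8);cv2.drawContours(k,[c],-1,1,-1);R=W[k>0];print("tall",R.mean(0),R[:,2].max())
C=cam("side");print("side red",px2w([[372.6,200.7]],.062,C))
E
```

```text
collar z 0.08122669095439722 10201
depth circle (0.53203946352005, 0.013857286423444748) 0.060114480555057526
fit [0.53044713 0.0134374 ] 0.057525374298724494 383
[[148 149 147 146 147 146 144 142 138 139 140 142 143 145 145 148 144 147
  146 148 148 149]
 [147 147 145 146 144 140 133 116 107 108 112 122 129 141 148 148 147 146
  146 147 149 149]
 [143 140 144 143 135 115  97  75  65  65  67  74  86 116 143 149 149 148
  147 148 147 146]
 [142 144 143 133 108  78  64  55  47  46  51  48  58  93 130 145 148 149
  148 146 147 148]
 [143 145 134 109  77  49  50  50  52  52  55  60  63  82 113 133 144 149
  147 147 146 147]
 [145 146 129  87  56  51  50  52  51  54  76  98 100 100 107 118 135 148
  148 148 145 145]
 [148 144 124  77  52  50  49  51  49  55  80 105 107 105 101 106 126 141
  147 147 146 143]
 [147 142 115  67  48  50  49  54  51  55  79 103 107 102 101 102 119 140
  144 146 141 142]
 [149 139 112  70  54  52  53  53  52  55  80 102 107 102 100 104 118 137
  142 143 143 142]
 [152 144 112  70  55  52  52  54  49  55  74  93 100  99 102 104 111 133
  138 140 141 144]
 [150 1
[... 557 characters left out ...]
145 144 144 147 149 149 144 144 144 141 144 145 151 149 147 146 148
  144 148 144 147]
 [141 146 148 150 147 147 150 151 150 148 150 148 146 147 146 146 143 145
  146 143 144 146]]
hole [[0.57382942 0.02833856 0.081     ]] 0.04587011229776865
red 295 192 27 36
ztop 0.0823676735629366 519 ((0.5528441071510315, -0.3045966625213623), 0.04506628215312958) [ 0.51899234 -0.29697566  0.08269731]
stand z 0.0422114090297733 ((0.5173529386520386, -0.29698747396469116), (0.056324172765016556, 0.17040486633777618), 76.33182525634766)
tall [ 0.46721955 -0.28471962  0.09888759] 0.3628719287660315
tall [ 0.57174646 -0.31021584  0.10552236] 0.3628719287660315
side red [[ 0.51595007 -0.29061189  0.062     ]]
```

```bash
python3 - <<'E'
from h import *
R=down(-103.7);p=np.array([.5175,-.297,.05])
env.servo_line(p+[0,0,.05],R,.3)
env.servo_line(p,None,.15)
print(env.read_state()["force"]); env.grab(40)
s=env.read_state();print(s["finger_gap"],s["eef_pos"],s["force"],s["time_s"])
env.servo_line(p+[0,0,.15],None,.25)
s=env.read_state();print(s["finger_gap"],s["force"],s["time_s"])
h=np.array([.5738,.0283]);R=down(18.9-90)
env.move_pose([*h,.20],R)
env.servo_line([*h,.139],None,.15)
env.pause(.2)
s=env.read_state();print(s["finger_gap"],s["eef_pos"],s["force"],s["torque"],s["time_s"])
im,d=env.get_image("wrist");cv2.imwrite("pics/hov.png",im);C=cam("wrist",s)
tip=s["eef_pos"]-[0,0,.034]
print("tip px",w2px(tip,C),"mouth px",w2px([[*h,.081]],C))
x,y=map(int,w2px(tip,C)[0]);cv2.imwrite("pics/hovc.png",cv2.resize(im[max(0,y-110):y+110,x-130:x+130],None,fx=3,fy=3)); print("crop origin",x-130,max(0,y-110))
E
```

```text
[-0.26376626  0.19658015  0.55728669]
0.019023837862658717 [ 0.51767457 -0.29713531  0.05043169] [-1.15321911  0.63430918  5.51192692] 5.55
0.01906993931711794 [ 0.81113235  0.00347747 -1.06043423] 6.3
0.018789336908039106 [0.57483062 0.02804867 0.14023412] [-0.15404117 -0.5662936   0.1721055 ] [ 0.03999478  0.00673244 -0.00594528] 8.3083
tip px [[313.03018783 280.56577814]] mouth px [[311.65135193 261.87646939]]
crop origin 183 170
```

View pics/hovc.png

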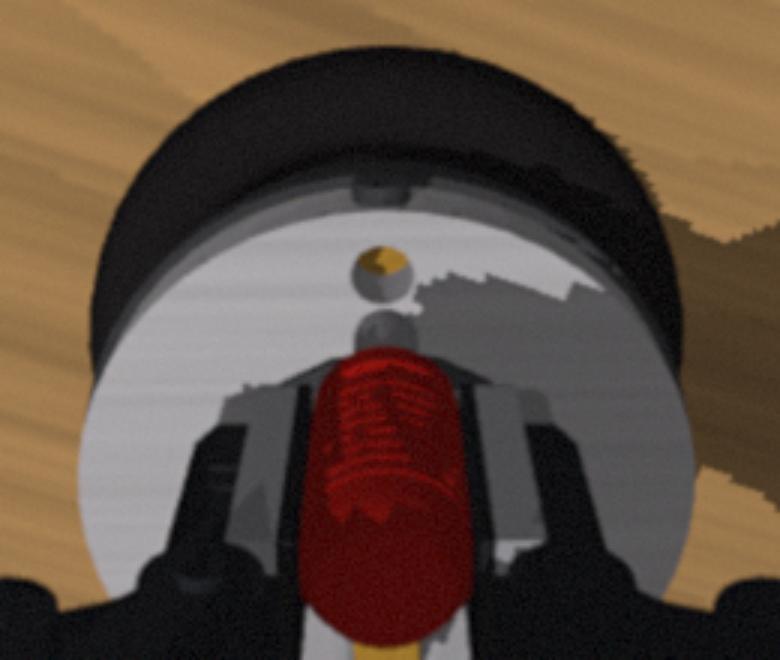

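```bash
cat >> h.py <<'E'
def rd():
    s=env.read_state();return s,s["eef_pos"],s["force"]
E
python3 - <<'E'
from h import *
s,e,f=rd();C=cam("wrist",s)
hole=px2w([[310.3,261.7]],.081,C)[0];tip=px2w([[312.,280.3]],e[2]-.034,C)[0]
print("hole",hole,"tip",tip,e)
t=e[:2]+(hole-tip)[:2];print("target",t)
cmd=np.array([.5738,.0283,.139]);R=down(18.9-90)
cmd[:2]+=t-e[:2]
cmd[2]=.122; env.servo_line(cmd,R,.1);env.pause(.1)
s,e,f=rd();cmd[:2]+=t-e[:2];print(e,f,s["time_s"])
f0=f.copy()
while cmd[2]>.098:
    cmd[2]-=.0015;env.servo_line(cmd,R,.04)
    s,e,f=rd();df=f-f0;print(np.round(cmd*1e3,1),np.round(e*1e3,1),np.round(df,1),round(s["time_s"],2))
    if df[2]>9 or np.hypot(*df[:2])>12: break
np.save("st.npy",np.r_[cmd,f0,t])
E
```

```text
hole [0.57349805 0.02914779 0.081     ] tip [0.5745865  0.02867073 0.10607942] [0.57462565 0.02816871 0.14007942]
target [0.57353719 0.02864577]
[0.57294187 0.02879822 0.12234414] [ 0.02883801 -0.04717443 -0.7895968 ] 8.775
[573.3  28.6 120.5] [573.5  28.6 120.7] [0.4 0.3 0.4] 9.03
[573.3  28.6 119. ] [573.2  28.7 118.9] [ 0.1 -0.   0.5] 9.28
[573.3  28.6 117.5] [573.2  28.6 117.4] [-0.4 -0.4 -0.2] 9.53
[573.3  28.6 116. ] [573.2  28.6 115.9] [-0.6  0.4 -0.1] 9.78
[573.3  28.6 114.5] [573.2  28.6 114.4] [-0.2 -0.1 -0.4] 10.03
[573.3  28.6 113. ] [573.2  28.6 112.9] [ 0.4 -0.4  1.1] 10.28
[573.3  28.6 111.5] [573.2  28.6 111.4] [-0.1  0.2  0.9] 10.53
[573.3  28.6 110. ] [573.3  28.6 109.9] [ 0.8  1.1 -0.1] 10.78
[573.3  28.6 108.5] [573.3  28.6 108.4] [-1.1  0.8  0.4] 11.03
[573.3  28.6 107. ] [573.3  28.6 106.9] [ 0.6  0.3 -0.7] 11.28
[573.3  28.6 105.5] [573.2  28.6 105.4] [1.8 0.1 0.3] 11.53
[573.3  28.6 104. ] [573.2  28.6 103.9] [ 0.2 -0.7 -1.2] 11.78
[573.3  28.6 102.5] [573.3  28.5 102.4] [ 0.5 -1.4 -1.5] 12.03
[573.3  28.6 101. ] [573.3  28.6 100.8] [-0.2 -0.8 -0.3] 12.28
[573.3  28.6  99.5] [573.5  28.6 100.2] [-1.8 -0.8  7.2] 12.53
[573.3  28.6  98. ] [573.8  28.6 100. ] [-4.4  0.8 17.1] 12.78
```

```bash
cat >> h.py <<'E'
AX=np.array([.5304,.0132])
class Orb:
    def __init__(s,sgn=1):
        v=np.load("st.npy");s.z=v[2];s.f0=v[3:6]
        d=v[:2]-AX;s.r=np.hypot(*d);s.th=np.arctan2(d[1],d[0])
    def go(s,dth=0,sp=.04):
        s.th+=dth;n=np.array([np.cos(s.th),np.sin(s.th)])
        s.cmd=np.r_[AX+s.r*n,s.z]
        env.servo_line(s.cmd,down(np.degrees(s.th)-90),sp)
        st,e,f=rd();df=f-s.f0;t=np.array([-n[1],n[0]])
        s.fr,s.ft,s.fz=df[:2]@n,df[:2]@t,df[2];s.e=e
        d=e[:2]-AX;s.am=np.degrees(np.arctan2(d[1],d[0]))
        print("th %.1f (%.1f) r %.1f (%.1f) z %.1f (%.1f) Fr %.1f Ft %.1f Fz %.1f t %.2f"%(np.degrees(s.th),s.am,s.r*1e3,1e3*np.hypot(*d),s.z*1e3,e[2]*1e3,s.fr,s.ft,s.fz,st["time_s"]))
    def save(s): np.save("st.npy",np.r_[s.cmd,s.f0,0,0])
E
python3 - <<'E'
from h import *
o=Orb();o.z=.0993;o.go()
for i in range(30):
    o.z-=np.clip((7-o.fz)/6500,-.0005,.0005)
    o.r+=np.clip((o.fr+2)/20000,-.0002,.0002) if abs(o.fr+2)>3 else 0
    o.go(1/46)
    if o.e[2]<.0990: print("drop");break
    if abs(o.ft)>15 or abs(o.fr)>15 or o.fz>18: print("stop");break
o.save()
E
```

```text
th 19.8 (19.8) r 45.6 (45.8) z 99.3 (100.2) Fr -3.9 Ft 0.2 Fz 11.0 t 13.03
th 21.0 (20.2) r 45.6 (45.9) z 99.8 (100.3) Fr -2.5 Ft -2.1 Fz 8.8 t 13.28
th 22.3 (21.2) r 45.6 (45.9) z 100.1 (100.3) Fr -1.7 Ft -5.1 Fz 5.4 t 13.53
th 23.5 (21.9) r 45.6 (46.0) z 99.8 (100.3) Fr -2.5 Ft -5.1 Fz 5.5 t 13.78
th 24.8 (22.7) r 45.6 (46.1) z 99.6 (100.3) Fr -3.4 Ft -6.5 Fz 7.9 t 14.03
th 26.0 (24.1) r 45.6 (46.1) z 99.7 (100.3) Fr -3.5 Ft -5.6 Fz 7.0 t 14.28
th 27.2 (25.3) r 45.6 (46.1) z 99.8 (100.3) Fr -3.0 Ft -5.9 Fz 6.1 t 14.53
th 28.5 (26.3) r 45.6 (46.2) z 99.6 (100.3) Fr -2.4 Ft -6.6 Fz 7.3 t 14.78
th 29.7 (27.6) r 45.6 (46.2) z 99.7 (100.3) Fr -3.9 Ft -6.9 Fz 6.2 t 15.03
th 31.0 (28.6) r 45.6 (46.2) z 99.5 (100.3) Fr -4.1 Ft -6.2 Fz 7.9 t 15.28
th 32.2 (30.0) r 45.6 (46.2) z 99.7 (100.3) Fr -3.9 Ft -6.1 Fz 6.6 t 15.53
th 33.5 (31.1) r 45.6 (46.2) z 99.6 (100.3) Fr -3.6 Ft -6.0 Fz 7.5 t 15.78
th 34.7 (32.5) r 45.6 (46.1) z 99.7 (100.3) Fr -3.6 Ft -5.5 Fz 6.5 t 16.02
th 36.0 (33.7) r 45.6 (46.1) z 99.6 (100.2) Fr -3.6 Ft -7.2 Fz 7.0 t 16.27
th 37.2 (35.1) r 45.6 (46.1) z 99.6 (100.2) Fr -3.0 Ft -5.5 Fz 5.5 t 16.52
th 38.5 (36.4) r 45.6 (46.2) z 99.4 (100.1) Fr -3.6 Ft -4.7 Fz 7.2 t 16.77
th 39.7 (39.1) r 45.6 (45.9) z 99.4 (99.6) Fr -1.5 Ft -3.5 Fz 3.6 t 17.02
th 40.9 (41.0) r 45.6 (45.8) z 98.9 (98.8) Fr -1.4 Ft -3.0 Fz 2.0 t 17.27
drop
```

```bash
python3 - <<'E'
from h import *
o=Orb();o.go();prev=o.e[2]
for i in range(24):
    o.z=max(o.z-np.clip((9-o.fz)/6500,-.0005,.001),o.e[2]-.003)
    stalled=prev-o.e[2]<.0002 and o.fz>6 and o.e[2]>.0905
    prev=o.e[2]
    o.go(.5/46 if stalled else 0)
    if o.e[2]<.0905 and o.fz>9: print("bottom");break
    if abs(o.ft)>15 or abs(o.fr)>15 or o.fz>18: print("stop");break
o.save()
E
```

```text
th 40.9 (41.1) r 45.6 (45.7) z 98.9 (98.8) Fr -0.5 Ft -3.2 Fz 1.6 t 17.52
th 40.9 (41.1) r 45.6 (45.6) z 97.9 (97.7) Fr -1.7 Ft -2.1 Fz 0.8 t 17.77
th 40.9 (41.1) r 45.6 (45.6) z 96.9 (96.7) Fr -0.3 Ft -1.5 Fz 0.2 t 18.02
th 40.9 (41.1) r 45.6 (45.5) z 95.9 (95.7) Fr -0.7 Ft -3.2 Fz 0.5 t 18.27
th 40.9 (41.1) r 45.6 (45.5) z 94.9 (94.8) Fr -2.0 Ft -2.7 Fz 1.1 t 18.52
th 40.9 (41.0) r 45.6 (45.5) z 93.9 (93.8) Fr -0.5 Ft -2.7 Fz 0.0 t 18.77
th 40.9 (41.0) r 45.6 (45.5) z 92.9 (92.8) Fr -0.6 Ft -1.6 Fz 0.6 t 19.02
th 40.9 (41.0) r 45.6 (45.5) z 91.9 (91.8) Fr -1.6 Ft -2.8 Fz 0.6 t 19.27
th 40.9 (41.0) r 45.6 (45.6) z 90.9 (90.8) Fr -0.8 Ft -2.4 Fz 1.2 t 19.52
th 40.9 (41.0) r 45.6 (45.6) z 89.9 (89.8) Fr -1.2 Ft -2.6 Fz -0.2 t 19.77
th 40.9 (40.9) r 45.6 (45.6) z 88.9 (89.4) Fr -2.0 Ft -1.0 Fz 6.5 t 20.02
th 40.9 (40.9) r 45.6 (45.6) z 88.5 (89.4) Fr -2.8 Ft 0.0 Fz 8.5 t 20.27
th 40.9 (40.9) r 45.6 (45.6) z 88.4 (89.4) Fr -2.6 Ft -0.2 Fz 9.5 t 20.52
bottom
```

```bash
python3 - <<'E'
from h import *
o=Orb();o.z-=.0008;o.go();env.pause(.2);o.go();o.z=.0893;o.go()
env.let_go();env.pause(.2);s,e,f=rd();print(e,f,s["finger_gap"],s["time_s"])
c=o.cmd.copy();c[2]=.20;env.servo_line(c,None,.2);env.pause(.2)
s,e,f=rd();im,d=env.get_image("wrist");C=cam("wrist",s);x,y=map(int,w2px([[*c[:2],.1]],C)[0])
cv2.imwrite("pics/end.png",cv2.resize(im[max(0,y-120):y+120,x-150:x+150],None,fx=2.5,fy=2.5))
b=blobs(red(im),50)[0];m=np.zeros(d.shape,np.uint8);cv2.drawContours(m,[b],-1,1,-1)
K,D,M=C;v,u=np.nonzero(m);p=cv2.undistortPoints(np.c_[u,v].reshape(-1,1,2).astype(float),K,D).reshape(-1,2);z=d[v,u]
W=np.c_[p[:,0]*z,-p[:,1]*z,-z]@M[:3,:3].T+M[:3,3];print("knob top z",np.percentile(W[:,2],[50,80,90,95]),f,s["time_s"])
E
```

```text
th 40.9 (40.9) r 45.6 (45.7) z 87.6 (89.3) Fr -4.9 Ft 1.3 Fz 17.0 t 20.77
th 40.9 (40.9) r 45.6 (45.7) z 87.6 (89.3) Fr -4.1 Ft 1.4 Fz 17.1 t 21.23
th 40.9 (41.0) r 45.6 (45.6) z 89.3 (89.4) Fr -2.2 Ft -1.2 Fz 6.0 t 21.48
[0.5648595  0.04304773 0.08931709] [0.18425718 0.24501632 0.0130787 ] 0.08546664717344277 22.3333
knob top z [0.11997123 0.12145582 0.12182644 0.12210105] [-1.01941652 -0.26378495 -0.02064912] 23.2333
```

View pics/end.png

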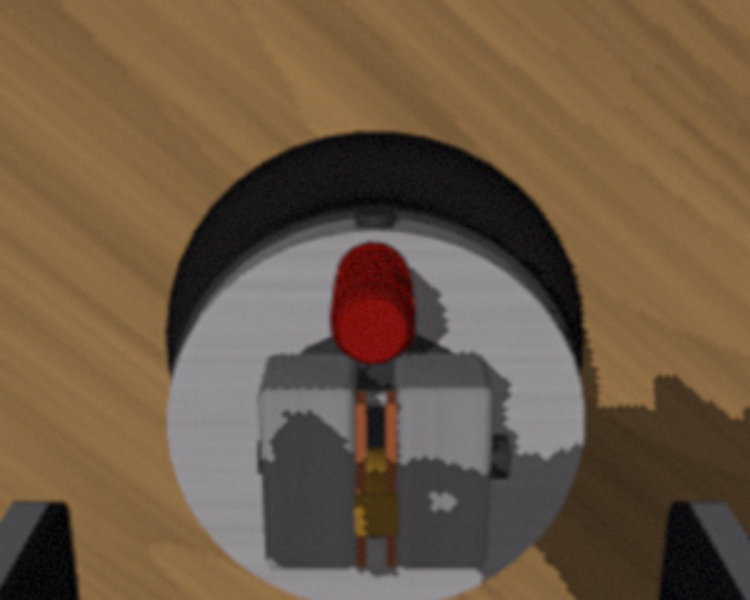

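Knob standing upright on the collar at crop (372,300). Its top is at z ≈ 0.121–0.122 (81 + 40 = 121 mm), so the shoulder is seated and the gripper is clear.

```bash
python3 -c "
from workcell import env
env.hand_in()"
```

```text
the job is handed in; nothing more can be done
```

The index pin is fully home in the vise, released, and the job is handed in at about 23 s of the 54 s allowed.

- **Fetching the pin:** I gripped the knob in the middle hole of the punch stand, lifted it clear and put the tip into the collar's hole. It rested on the index ring at the expected 15 mm depth.
- **Finding the hole:** I turned the head about 21° counter-clockwise seen from above, leaning with about 5–9 N (11 N at the start). The pin dropped into the next ring hole.
- **Pressing home:** The pin went down another 11 mm to a firm stop. The highest lean I read was 17 N, both when it first touched the ring and in the final press.

The last wrist picture shows the pin upright with the gripper clear. The top of the knob measured 121–122 mm above the bench, against 121 mm for a fully seated shoulder.

The 2–5 N push expected at the sprung ball did not show clearly in the force readings. I did not take a last picture of the stand and the other tools, but the arm worked well clear of them. No checks failed.

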